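# Release the charged battery from the dock and put it in the kit tray

### The arm

A 6-joint arm with a two-finger parallel gripper is mounted at the origin on a cart in front of the work surface, level with it; the furniture and walls round the work are solid. World frame = base frame: x ahead of the robot, y to its left, z up, the work surface at z = 0. Lengths are in m, angles in degrees, forces in N, time in s.
With the tool pointing down it reaches from about 0.4 to 0.825 m from the base axis. Payload 7 kg.
Tool frame: the origin (TCP) lies on the centre line of the jaws, within the pads' length; the fingertips stand 19 mm ahead of it and the grasp point (between the pads) is the TCP (r.tip_extent is the distance from the TCP to the fingertips, in m); z points along the fingers, y is the line along which they close (so a half turn about z gives the same grasp; the last joint's range is limited). The gripper opens to 88 mm and grips with 3 to 60 N. Pads are 19 mm wide; open, the fingers measure 130 mm over their backs; the gripper's body (78 mm by 193 mm) begins 47 mm behind the grasp point.
Start: joints at [85.434, 20.546, 0.682, 0, -70.136, -16.507], TCP at [0.243, 0.63, 0.246] pointing down, gripper open.
Joint ranges: [-176.03, 176.03], [-82.01, 121.73], [-58.28, 71.71], [-173.87, 95.51], [-174.79, -0.11], [-173.66, 173.66]. Speed limits (degrees/s): [136.94, 136.94, 172.46, 180, 180, 180].

### API

Orientations are given as [roll, pitch, yaw] about the fixed x, y, z axes, in that order (R = Rz(yaw) Ry(pitch) Rx(roll)).
In Python, from plant import r gives the robot as it stands. The module is installed in compiled form; this text tells all that it offers.
- The arm moves only by the tool jog_arm, never from a script. Its argument "deltas" is a list that holds one entry, the list of rows, each a list of 5 numbers: the opening, from -1 (shut) to 1 (fully open), then the shift along the world's x, y, z in cm, then the turn about the world's z in rad. In form: [[[claw, dx, dy, dz, turn], ...]]. A call has 1 to 8 rows; each row shifts and turns the commanded pose from where the row before left it; what a row does not reach is not made up. A row lasts 1/8 s, in which the tool goes at most 62.5 mm and 10.7 degrees, less where a joint would pass 70% of its speed; a pose out of reach is approached as far as the arm can. A call with a gripper value outside its range is refused whole. The fingers move at their own pace and stop on an object; "force" is the grip in N (left out, the last holds). Time passes only in rows, so rows that do not move let the fingers close. It gives the time, the measured TCP pose, the force, the opening and the grip force at its end, in the units of the state.
- r.get_state(): the state, without advancing time (a new reading comes with each control period).
- r.capture(name): name is "side" or "top"; returns the picture (384x512x3 uint8, blue, green, red); there is no depth.
- r.camera_info(name): a dict with "fx", "fy", "cx", "cy" (pixels), "view" (4x4, takes a point from world to camera coordinates). Camera axes: x right, y up, looking along -z (the intrinsics and any distortion apply to the point x, -y, -z); pixel columns grow to the right and rows downward; lengths in m; the calibration is good to about 2 mm. A picture is of the moment at which its call begins. camera_info takes no time and is no camera call.
- r.close_job(): hands the job in; it is judged then, once.
The state is a dict: "time_s": time; "joints": joint angles; "qd": joint speeds; "joint_torque": joint torques, N m; "tcp_pos": TCP position; "eef_rot": TCP orientation; "contact_force": force on the tool from outside, world axes, zero at the start; "moment": the same for the moment, N m; "gripper_width": finger opening in m; "gripper_force": force on a finger pad.
Only numpy, scipy, OpenCV 4.12 (cv2) and the standard library are available. Lean on these libraries where they do the work, as an engineer would, in place of code of your own. Each camera call takes 0.05 s, during which the arm holds its last target. There are 200 camera calls.

### The job

Pack the drill battery for the job: take the wood offcut out of the red kit tray and lay it flat on the bare worktop, then tip the orange catch on the charging dock right over so that its hook swings clear, press the battery down until it is released and springs up, grasp it and set it gently down flat in the tray. Leave the glue bottle, tape measure and blue box as they stand.

Things in the scene. Friction and masses are not known exactly. Their poses are not given: they have to be found in the camera images.
- dock: Grey charging dock, fixed, 163 x 102 mm, 78 mm high, with a low foot under the catch (24 mm high, 76 mm wide). Origin on the worktop under the centre of the battery well (116 x 76 mm); x along its length: lamps' end at x = -88 mm, catch end at 75 mm, foot's end at 128 mm; y across it, sides at +-51 mm; z up.
- battery: Black cordless-tool battery, about 0.42 kg. Origin: centre of its underside, z up. Lower body 108 mm long (y), 68 mm wide (x; 71 over mouldings), up to z = 36 mm; above it a narrower block 56 mm wide (x = +-28 mm), y = -49 to +41 mm, up to the flat top at z = 57 mm: grasp this block across its 56 mm. It starts down in the well, battery y along dock -x.
- battery_top (a point): Middle of the battery's flat top (57 mm above its underside), where to press; axes as the battery. At the start it is level with the dock's top, so the battery cannot be grasped. Pressed 5 to 6 mm down (10 to 15 N) and let go, it is unlatched; a spring lifts it 44 mm within about a second. It then stands loose on the spring cradle and lifts straight up out.
- cradle (a joint): Height of the spring cradle under the battery, m: 0 latched (start), negative when pressed in, down to -0.008 at the stop, about +0.044 when sprung out. It does not latch again.
- catch (a joint): Angle of the orange catch, rad. 0 (start): its hook lies 2 mm over the battery's end, in to dock x = 38 mm, and keeps the battery from rising. 0.9: tipped fully over, hook clear. Pivot along dock y at dock x = 70, z = 63 mm. An over-centre rocker: sprung to both ends, past 0.45 it snaps over by itself and stays.
- paddle (a point): Point to press, on top of the catch's ridged orange paddle (26 mm wide, 58 mm long, points to dock +x). At catch 0: dock x = 109 mm, z = 86 mm, the paddle rising outward at 0.5 rad; at catch 0.9: x = 111 mm, z = 49 mm. It moves almost straight down; 8 to 15 N tips it.
- tray: Shallow red kit tray with a black rubber floor, fixed to the worktop, 138 x 100 mm outside, rim 16 mm high and 4 mm thick; inside 130 x 92 mm, floor 6 mm above the worktop. Origin under its centre on the worktop, x along its length, z up. The battery fits lengthwise (either way round) with 11 mm to spare on each side, only without the offcut.
- offcut: Pale wood offcut, 34 x 70 x 30 mm, origin at the centre of its underside, long axis y, z up. At the start it lies on the tray's floor at any yaw.
- glue: Standing glue bottle with a green label, 48 x 72 mm, 206 mm high, loose; origin at the centre of its underside.
- measure: Yellow tape measure, 44 x 81 x 68 mm high, long axis y, loose; origin at the centre of its underside.
- box: Small blue cardboard box, 52 x 72 x 44 mm high, long axis y, loose; origin at the centre of its underside. (A wall shelf hangs less than 0.6 m above the back of the worktop, from about x = 0.63 m on, left of y = 0.05 m: keep the arm low there.)
There are look-alikes about, which are no part of the job. Of the things that look like the battery, the larger one is meant.

How it is judged (in metres and radians):
On the way, in this order (a step that is already met when the one before it is completed fails the run):
1. The offcut is out of the tray and lies on the worktop (height (world z) of offcut below 0.004 m and angle between offcut's own z axis and vertical below 0.1 rad and contact force between the fingers and offcut below 0.1 N), for 0.2 s.
2. The catch has been tipped over past its centre, clear of the battery, with the battery still down in the dock (value of joint catch above 0.7 rad and value of joint cradle below 0.01 m), for 0.1 s.
3. The battery has been pressed and has sprung up in the dock (value of joint cradle above 0.032 m and horizontal distance between battery and dock below 0.02 m), for 0.1 s.
At the end, for the whole second after the job is handed in: The battery lies still and flat in the tray (underside under 10 mm above the worktop, tilt under 0.08 rad, within 20 mm of the tray's centre); the offcut lies still and flat on the worktop (underside under 4 mm up, tilt under 0.1 rad); the catch is still tipped over (above 0.7 rad) (horizontal distance between battery and tray below 0.02 m and height (world z) of battery below 0.01 m and angle between battery's own z axis and vertical below 0.08 rad and linear speed of each of battery, offcut below 0.02 m/s and height (world z) of offcut below 0.004 m and angle between offcut's own z axis and vertical below 0.1 rad and value of joint catch above 0.7 rad); the robot touches nothing.
It fails at once if The glue bottle is tipped (over 0.3 rad) or shifted by more than 40 mm (angle between glue's own z axis and vertical above 0.3 rad or distance of glue from where it was at the start of the episode above 0.04 m).
It fails at once if The tape measure is tipped (over 0.3 rad) or shifted by more than 40 mm (angle between measure's own z axis and vertical above 0.3 rad or distance of measure from where it was at the start of the episode above 0.04 m).
It fails at once if The blue box is tipped (over 0.3 rad) or shifted by more than 40 mm (angle between box's own z axis and vertical above 0.3 rad or distance of box from where it was at the start of the episode above 0.04 m).
It fails at once if The battery comes down into the tray at over 0.5 m/s, as when dropped (horizontal distance between battery and tray below 0.08 m and height (world z) of battery below 0.03 m and linear speed of battery above 0.5 m/s).
It also fails if it takes over 70 s, if anything falls off the work surface, if the arm or the gripper's body presses on something with over 40 N, if the wrist force passes 120 N, or if a joint passes its speed limit or range.

## Working session

There is one attempt and no reset: what is moved stays moved. The work goes in short steps, Python scripts to look and compute and a tool call to move; the robot and the scene stay as the last step left them, time stands still between calls to the robot, and variables do not carry over. Pictures are saved under pics/ and viewed, at most 10 in all, crops included, and the job is handed in when it is done.

Besides the shell and the picture viewer there is one more tool, called after ">>>" as a command line: name --argument value ..., lists and objects as JSON in quotes. jog_arm: Moves the arm, as the interface text tells. Its arguments: {"type":"object","properties":{"deltas":{"type":"array"},"force":{"type":"number"}},"required":["deltas"]}

```bash
mkdir -p pics; python3 - <<'E'
from plant import r
import cv2,numpy as np
np.set_printoptions(precision=4,suppress=True)
for n in("side","top"):
    cv2.imwrite(f"pics/{n}0.png",r.capture(n)); i=r.camera_info(n); print(n,{k:v for k,v in i.items()})
s=r.get_state();print(s["tcp_pos"],s["eef_rot"],s["time_s"],r.tip_extent)
E
```

```text
side {'fx': 393.10535205627247, 'fy': 393.10535205627247, 'cx': 256.21475538591073, 'cy': 191.2681329296775, 'view': array([[ 0.9992,  0.0387,  0.0101, -0.5596],
       [-0.0273,  0.474 ,  0.8801, -0.1195],
       [ 0.0292, -0.8797,  0.4747, -0.799 ],
       [ 0.    ,  0.    ,  0.    ,  1.    ]])}
top {'fx': 469.6785251869213, 'fy': 469.6785251869213, 'cx': 251.14831062306018, 'cy': 191.84740108487824, 'view': array([[ 0.027 , -0.9992, -0.0292,  0.1358],
       [ 0.9977,  0.0251,  0.0624, -0.5659],
       [-0.0616, -0.0308,  0.9976, -1.0849],
       [ 0.    ,  0.    ,  0.    ,  1.    ]])}
[0.2425 0.6295 0.2447] [179.9188  -0.0065 -21.0749] 0.1 0.019
```

View pics/top0.png

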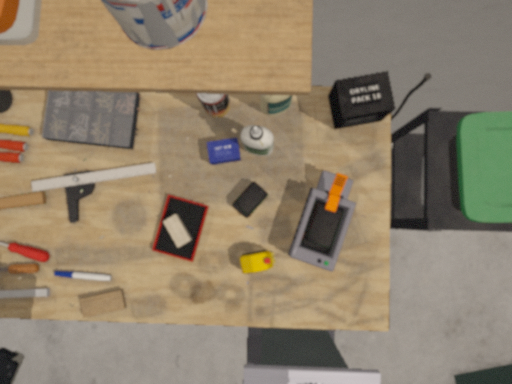

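View pics/side0.png

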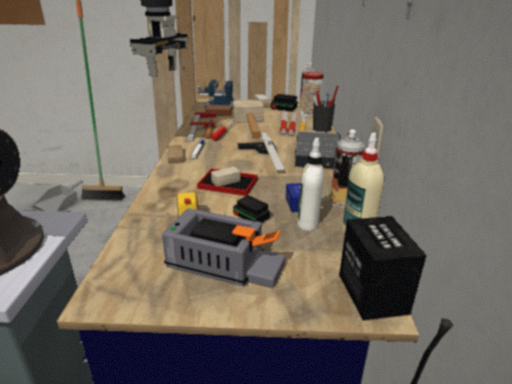

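Top view: the tray is at (180,227) with the pale offcut in it at (177,231). The other pale block, at (103,301), lies outside the tray, so it is a look-alike. There are two black batteries: the larger sits in the grey dock at (325,228), and a smaller loose one is at (250,198). The one in the dock fits the description. The orange catch is at (337,193), the box at (223,150), the measure at (256,262) and the white bottle at (257,138).

```bash
cat > h.py <<'E'
from plant import r
import cv2,numpy as np
np.set_printoptions(precision=4,suppress=True)
def ray(n,uv):
    i=r.camera_info(n);V=np.array(i["view"]);R=V[:3,:3];c=-R.T@V[:3,3]
    uv=np.atleast_2d(uv).astype(float)
    d=np.c_[(uv[:,0]-i["cx"])/i["fx"],-(uv[:,1]-i["cy"])/i["fy"],-np.ones(len(uv))]@R
    return c,d
def pt(n,uv,z):
    c,d=ray(n,uv);return (c+d*((z-c[2])/d[:,2])[:,None])[:,:2]
def proj(n,P):
    i=r.camera_info(n);V=np.array(i["view"]);q=np.atleast_2d(P)@V[:3,:3].T+V[:3,3]
    return np.c_[i["cx"]-i["fx"]*q[:,0]/q[:,2],i["cy"]+i["fy"]*q[:,1]/q[:,2]]
def mask(im,lo,hi,roi):
    m=cv2.inRange(cv2.cvtColor(im,cv2.COLOR_BGR2HSV),lo,hi);o=np.zeros_like(m);x0,y0,x1,y1=roi
    o[y0:y1,x0:x1]=m[y0:y1,x0:x1];return o
def rect(m,n,z):
    c=max(cv2.findContours(m,0,cv2.CHAIN_APPROX_NONE)[0],key=cv2.contourArea)
    w=pt(n,c[:,0,:],z);return cv2.minAreaRect((w*1000).astype(np.float32)),cv2.boundingRect(c)
E
python3 - <<'E'
from h import *
im=cv2.imread("pics/top0.png")
for k,lo,hi,roi,z in[("tray",(0,150,60),(8,255,255),(140,185,220,270),.016),("tray2",(170,150,60),(180,255,255),(140,185,220,270),.016),("offcut",(8,20,120),(35,140,255),(160,208,195,252),.036),("box",(108,120,50),(130,255,255),(200,130,245,170),.044),("measure",(20,150,120),(35,255,255),(235,245,280,280),.068),("orange",(5,180,150),(20,255,255),(315,165,360,220),.085),("small",(0,0,0),(180,255,60),(228,178,272,220),.03)]:
    try: print(k,rect(mask(im,lo,hi,roi),"top",z))
    except Exception as e: print(k,e)
c=im[120:280,140:365];cv2.imwrite("pics/crop1.png",cv2.resize(c,None,fx=3.5,fy=3.5,interpolation=cv2.INTER_CUBIC))
E
```

```text
tray (((474.00732421875, 316.685546875), (100.71955108642578, 136.58554077148438), 75.95750427246094), (153, 195, 55, 66))
tray2 (((404.3380126953125, 291.2547607421875), (3.306698799133301, 0.0), 136.5290985107422), (189, 257, 2, 2))
offcut (((467.7419738769531, 320.37677001953125), (73.3687744140625, 38.42430114746094), 31.998382568359375), (163, 214, 28, 34))
box (((654.60986328125, 217.03643798828125), (47.35807800292969, 66.25878143310547), 9.902971267700195), (209, 139, 30, 24))
measure (((402.85455322265625, 132.68231201171875), (42.631256103515625, 75.14373779296875), 12.206450462341309), (240, 251, 34, 23))
orange (((561.687255859375, -36.36619567871094), (26.003925323486328, 83.88395690917969), 73.21604919433594), (325, 174, 22, 38))
small (((544.9104614257812, 153.82501220703125), (43.69223403930664, 71.14641571044922), 48.62118911743164), (234, 183, 32, 33))
```

View pics/crop1.png

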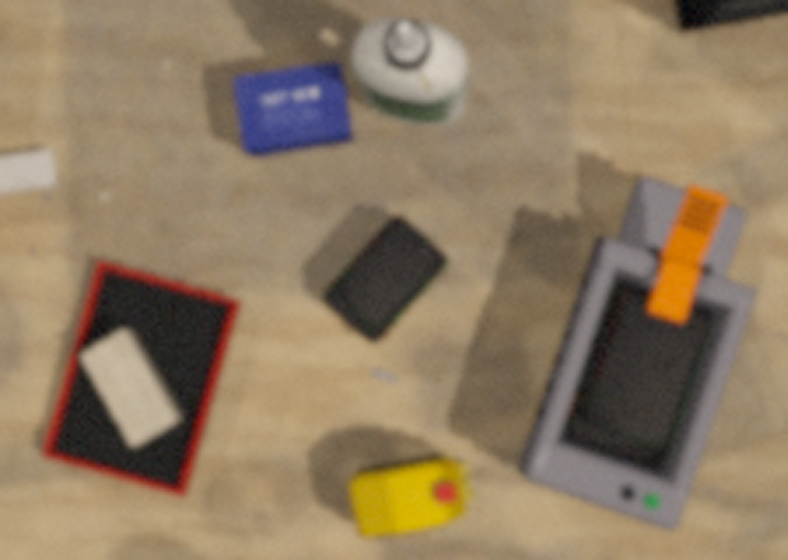

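The crop confirms it: the white bottle with the green label at top (257,138) is the glue bottle, the big black battery is inside the grey dock under the orange hook, and the offcut lies in the red tray. Next I work out the dock pose from its corners.

```bash
python3 - <<'E'
from h import *
f=lambda L:np.array(L)/3.5+[140,120]-0.36
out=f([(605,240),(752,292),(672,527),(525,468)]);well=f([(612,272),(728,315),(672,472),(560,440)])
for n,p in(("out",out),("well",well)):
    w=pt("top",p,.078);e=w[0]-w[3]+w[1]-w[2];s=w[0]-w[1]+w[3]-w[2]
    print(n,w.tolist(),w.mean(0),np.degrees(np.arctan2(e[1],e[0])),np.linalg.norm(e)/2,np.linalg.norm(s)/2,np.degrees(np.arctan2(s[1],s[0])))
im=cv2.imread("pics/top0.png")
m=mask(im,(5,180,150),(20,255,255),(315,165,360,220))
print("orange",cv2.boxPoints(rect(m,"top",.085)[0]))
g=mask(im,(110,15,70),(150,90,200),(280,165,365,280));print(rect(g,"top",.078))
hsv=cv2.cvtColor(im,cv2.COLOR_BGR2HSV);print(hsv[240,300],hsv[258,322],hsv[180,325],hsv[200,395])
print("cam",ray("top",[(0,0)])[0],ray("side",[(0,0)])[0])
# lamps' positions & bottle, spots
print("glue top",pt("top",[(257,133)],.2),"drop spot",pt("top",[(125,225)],0))
print("lamp green",pt("top",f([(652,500)]),.078),"dark",pt("top",f([(628,493)]),.078))
cv2.imwrite("pics/sd.png",cv2.resize(cv2.imread("pics/side0.png")[195:295,150:300],None,fx=5,fy=5,interpolation=cv2.INTER_CUBIC))
E
```

```text
out [[0.57006278389216, 0.012751284072172131], [0.5394629893411438, -0.08033418824483644], [0.3908405313895287, -0.032479337275517176], [0.42491505233969384, 0.060227329440769736]] [ 0.4813 -0.01  ] -17.978682578198118 0.15442547072767374 0.0983634663024257 70.8069731194694
well [[0.5498581164464748, 0.007950902418025707], [0.5245527744843346, -0.06547750586082567], [0.42508725932142777, -0.03192010514896822], [0.4430784259168465, 0.03861410589381481]] [ 0.4856 -0.0127] -17.295536843183008 0.10800621610974816 0.07516618823517092 73.26143116082217
orange [[517.7775 -36.703 ]
 [598.088  -60.9256]
 [605.597  -36.0294]
 [525.2865 -11.8068]]Traceback (most recent call last):
  File "<stdin>", line 10, in <module>
  File "h.py", line 18, in rect
    c=max(cv2.findContours(m,0,cv2.CHAIN_APPROX_NONE)[0],key=cv2.contourArea)
ValueError: max() iterable argument is empty
```

>>> jog_arm --deltas '[[[1,2.8,-3.9,0,0.116],[1,2.8,-3.9,0,0.116],[1,2.8,-3.9,0,0.116],[1,2.8,-3.9,0,0.116],[1,2.8,-3.9,-1,0.116],[1,2.8,-3.9,-2,0.116],[1,2.8,-3.9,-2,0.116],[1,2.8,-3.6,-2,0.116]]]' --force 20

```text
time_s: 1.1
tcp_pos: [0.4672, 0.3193, 0.1749]
eef_rot: [-180.0, 0.0, 32.3]
contact_force: [0.9, 0.2, -0.3]
gripper_width: 0.0872
gripper_force: 0.0
```

>>> jog_arm --deltas '[[[1,0,0,-4,0],[1,0,0,-4,0],[1,0,0,-3.6,0],[1,0,0,-2,0],[-1,0,0,0,0],[-1,0,0,0,0],[-1,0,0,0,0],[-1,0,0,0,0]]]' --force 20

```text
time_s: 2.1
tcp_pos: [0.467, 0.3212, 0.0405]
eef_rot: [-180.0, -0.1, 32.1]
contact_force: [-0.2, 0.0, 0.3]
gripper_width: 0.053
gripper_force: 0.0
```

>>> jog_arm --deltas '[[[-1,0,0,-0.1,0],[-1,0,0,0,0],[-1,0,0,0,0],[-1,0,0,0,0]]]'

```text
time_s: 2.6
tcp_pos: [0.4667, 0.3209, 0.0387]
eef_rot: [180.0, -0.0, 32.1]
contact_force: [-0.2, 0.6, 3.6]
gripper_width: 0.0338
gripper_force: 20.0
```

>>> jog_arm --deltas '[[[-1,0,0,3,0],[-1,0,0,3,0],[-1,0,4,0,0],[-1,0,5,0,0],[-1,0,4,0,0],[-1,0,0,-2.5,0],[-1,0,0,-2,0],[-1,0,0,-1,0]]]'

```text
time_s: 3.6
tcp_pos: [0.4662, 0.4502, 0.042]
eef_rot: [179.9, 0.1, 32.1]
contact_force: [-0.1, -0.3, -1.1]
gripper_width: 0.0337
gripper_force: 20.0
```

>>> jog_arm --deltas '[[[-1,0,0,-0.7,0],[-1,0,0,-0.4,0],[-1,0,0,0,0],[0.4,0,0,0,0],[0.4,0,0,0,0],[0.4,0,0,0,0],[0.4,0,0,0,0],[0.4,0,0,0,0]]]'

```text
time_s: 4.6
tcp_pos: [0.4667, 0.4509, 0.0326]
eef_rot: [180.0, -0.0, 32.1]
contact_force: [0.8, 0.9, -0.2]
gripper_width: 0.0611
gripper_force: 0.0
```

>>> jog_arm --deltas '[[[0.4,0,0,2,0],[0.4,0,0,4,0],[0.4,0,-2,5,0],[-1,0,-6,4,-0.1],[-1,0,-6,2,-0.16],[-1,0,-6,0,-0.16],[-1,0,-6,0,-0.16],[-1,0,-6,0,-0.16]]]'

```text
time_s: 5.6
tcp_pos: [0.4664, 0.1377, 0.1974]
eef_rot: [-180.0, -0.0, -10.6]
contact_force: [0.8, 0.8, -0.4]
gripper_width: 0.0167
gripper_force: 0.0
```

```bash
python3 - <<'E'
from h import *
im=r.capture("top");cv2.imwrite("pics/top1.png",im);s=r.capture("side");cv2.imwrite("pics/side1.png",s)
m=mask(im,(8,20,120),(35,140,255),(60,160,160,300))
g=mask(s,(35,60,20),(95,255,200),(280,150,340,240))
print("glue base",pt("side",[(309,226)],0))
c=cv2.resize(im[130:290,90:315],None,fx=1.8,fy=1.8,interpolation=2)
d=cv2.resize(s[130:290,150:340],None,fx=2.1,fy=2.1,interpolation=2)
h=min(c.shape[0],d.shape[0]);cv2.imwrite("pics/c2.png",np.hstack([c[:h],d[:h]])[:, :800])
E
```

```text
glue base [[0.6747 0.1252]]
```

View pics/c2.png

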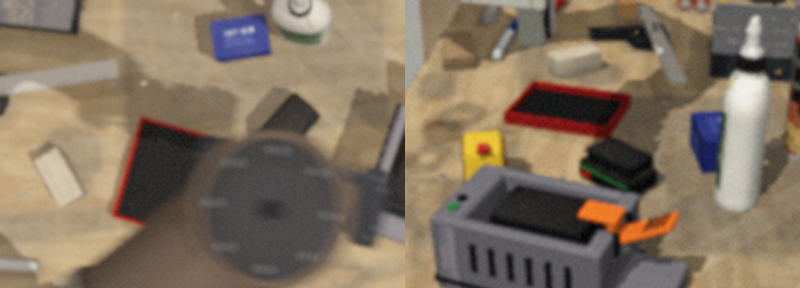

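The left half shows the offcut flat on bare wood at about (57,175) and the tray empty. In the right half the dock is untouched, with the battery down and the catch up at (610,215).

>>> jog_arm --deltas '[[[-1,0,-4,0,-0.03],[-1,0,-4.5,0,-0.03],[-1,2,-4.5,0,-0.03],[-1,4,-4,-1,-0.03],[-1,4,-0.5,-2,0],[-1,2.4,0,-2,0],[-1,0,0,0,0],[-1,0,0,0,0]]]'

```text
time_s: 6.7
tcp_pos: [0.5904, -0.0353, 0.147]
eef_rot: [180.0, 0.0, -17.1]
contact_force: [-0.4, -0.4, 0.7]
gripper_width: 0.0006
gripper_force: 0.0
```

>>> jog_arm --deltas '[[[-1,0,-0.95,-1,0],[-1,0,0,-2,0],[-1,0,0,-1,0],[-1,0,0,-0.6,0],[-1,0,0,-0.5,0],[-1,0,0,-0.5,0],[-1,0,0,0,0]]]'

```text
time_s: 7.58
tcp_pos: [0.5904, -0.0451, 0.0913]
eef_rot: [-180.0, -0.0, -17.2]
contact_force: [0.2, 0.1, -0.2]
gripper_width: 0.0003
gripper_force: 0.0
```

>>> jog_arm --deltas '[[[-1,0,0,-0.5,0],[-1,0,0,-0.5,0],[-1,0,0,-0.4,0],[-1,0,0,0,0]]]'

```text
time_s: 8.07
tcp_pos: [0.5903, -0.045, 0.0763]
eef_rot: [180.0, 0.1, -17.2]
contact_force: [-0.1, -0.3, -0.2]
gripper_width: 0.0004
gripper_force: 0.0
```

```bash
python3 - <<'E'
from h import *
s=r.capture("side");cv2.imwrite("pics/side2.png",s)
cv2.imwrite("pics/c3.png",cv2.resize(s[170:300,150:330],None,fx=4,fy=4,interpolation=2))
E
```

```text
(no output)
```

View pics/c3.png

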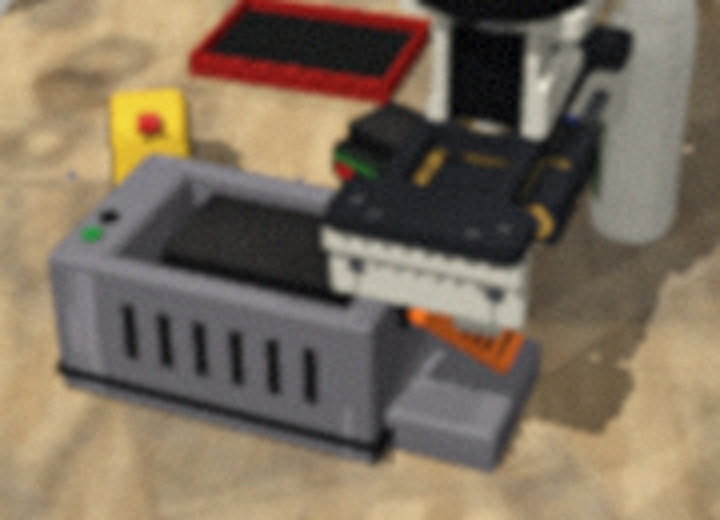

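The orange paddle at (470,340) now slopes down onto the foot: the catch has tipped over, and the battery is still down.

>>> jog_arm --deltas '[[[-1,0,0,3,0],[-1,0,0,4,0],[-1,-2,0.6,1,0],[-1,-4,1.3,0,0],[-1,-4,1.3,0,0],[-1,-0.4,0.1,-2,0],[-1,0,0,-2,0],[-1,0,0,0,0]]]'

```text
time_s: 9.12
tcp_pos: [0.4859, -0.0121, 0.1163]
eef_rot: [179.9, 0.1, -17.2]
contact_force: [0.3, -0.8, 0.3]
gripper_width: 0.0005
gripper_force: 0.0
```

>>> jog_arm --deltas '[[[-1,0,0,-1,0],[-1,0,0,-0.6,0],[-1,0,0,0,0]]]'

```text
time_s: 9.5
tcp_pos: [0.4865, -0.0121, 0.1006]
eef_rot: [180.0, 0.0, -17.2]
contact_force: [0.3, -0.3, 0.4]
gripper_width: 0.0007
gripper_force: 0.0
```

>>> jog_arm --deltas '[[[-1,0,0,-0.4,0],[-1,0,0,-0.3,0],[-1,0,0,-0.2,0],[-1,0,0,0,0]]]'

```text
time_s: 10.0
tcp_pos: [0.4874, -0.012, 0.0931]
eef_rot: [-180.0, -0.1, -17.1]
contact_force: [-2.8, -0.8, 9.8]
gripper_width: 0.0008
gripper_force: 5.2
```

>>> jog_arm --deltas '[[[-1,0,0,-0.25,0],[-1,0,0,0,0],[-1,0,0,0,0]]]'

```text
time_s: 10.38
tcp_pos: [0.4875, -0.012, 0.0906]
eef_rot: [-180.0, -0.1, -17.1]
contact_force: [-3.4, 0.3, 9.9]
gripper_width: 0.0003
gripper_force: 5.3
```

>>> jog_arm --deltas '[[[-1,0,0,3,0],[-1,0,0,4,0],[1,0,0,4,0],[1,0,0,0,0],[1,0,0,0,0],[1,0,0,0,0],[1,0,0,0,0],[1,0,0,0,0]]]'

```text
time_s: 11.38
tcp_pos: [0.4866, -0.012, 0.199]
eef_rot: [180.0, 0.0, -17.2]
contact_force: [-0.3, 0.8, 0.2]
gripper_width: 0.0549
gripper_force: 0.0
```

```bash
python3 - <<'E'
from h import *
s=r.capture("side");t=r.capture("top");cv2.imwrite("pics/top3.png",t)
a=cv2.resize(s[170:300,150:330],None,fx=3,fy=3,interpolation=2);cv2.imwrite("pics/c4.png",a)
E
```

```text
(no output)
```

View pics/c4.png

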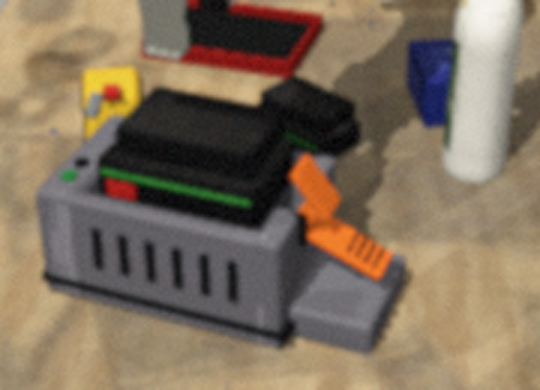

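The battery has sprung up, with the block top at about (200,125) in the crop. The hook has swung clear at (315,185).

>>> jog_arm --deltas '[[[1,0,0,0,0],[1,0,0,0,0],[1,0,0,0,0],[1,0,0,-3,0],[1,0,0,-3,0],[1,0,0,-1.2,0],[1,0,0,-0.4,0],[1,0,0,0,0]]]' --force 40

```text
time_s: 12.48
tcp_pos: [0.4872, -0.0118, 0.1241]
eef_rot: [-180.0, -0.0, -17.2]
contact_force: [0.0, 0.3, 0.8]
gripper_width: 0.0878
gripper_force: 0.0
```

>>> jog_arm --deltas '[[[-1,0,0,0,0],[-1,0,0,0,0],[-1,0,0,0,0],[-1,0,0,0,0],[-1,0,0,0,0],[-1,0,0,0,0]]]' --force 40

```text
time_s: 13.22
tcp_pos: [0.4867, -0.0122, 0.1236]
eef_rot: [180.0, -0.0, -17.2]
contact_force: [-1.5, -1.5, 2.6]
gripper_width: 0.056
gripper_force: 40.0
```

>>> jog_arm --deltas '[[[-1,0,0,1,0],[-1,0,0,2,0],[-1,0,0,3,0],[-1,0,0,3,0],[-1,0,0,1,0],[-1,0,0,0,0]]]'

```text
time_s: 13.98
tcp_pos: [0.4866, -0.0117, 0.2234]
eef_rot: [-180.0, -0.0, -17.2]
contact_force: [-0.3, -0.1, -3.9]
gripper_width: 0.0559
gripper_force: 40.0
```

>>> jog_arm --deltas '[[[-1,-0.2,3,0,0.01],[-1,-0.2,5,0,0.01],[-1,-0.2,6,0,0.01],[-1,-0.2,6,0,0.01],[-1,-0.2,6,0,0.01],[-1,-0.2,4.5,0,0.005],[-1,-0.1,2.4,0,0],[-1,0,0,0,0]]]'

```text
time_s: 14.98
tcp_pos: [0.473, 0.318, 0.2216]
eef_rot: [179.9, 0.1, -13.9]
contact_force: [0.0, -0.4, -4.4]
gripper_width: 0.0558
gripper_force: 40.0
```

>>> jog_arm --deltas '[[[-1,0,0,-2,0],[-1,0,0,-3,0],[-1,0,0,-3,0],[-1,0,0,-2,0],[-1,0,0,-1.2,0],[-1,0,0,0,0]]]'

```text
time_s: 15.72
tcp_pos: [0.4735, 0.3159, 0.1107]
eef_rot: [179.9, 0.0, -14.1]
contact_force: [-0.5, 0.2, -3.7]
gripper_width: 0.0557
gripper_force: 40.0
```

```bash
python3 - <<'E'
from h import *
s=r.capture("side")
cv2.imwrite("pics/c5.png",cv2.resize(s[120:210,170:300],None,fx=5,fy=5,interpolation=2))
E
```

```text
(no output)
```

View pics/c5.png

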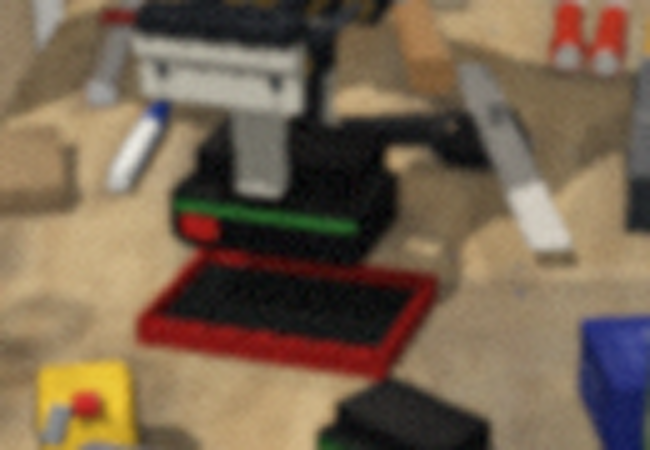

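The battery hangs level about 45 mm over the empty tray. The near lower edge runs from about (178,235) to (350,263) in the crop, so I check that against the pose I expect.

```bash
python3 - <<'E'
from h import *
a=np.radians(-14.1);R=np.array([[np.cos(a),-np.sin(a)],[np.sin(a),np.cos(a)]])
for z in(.052,.057):
  P=np.array([(-.054,-.034),(.054,-.034),(.054,.034)])@R.T+[.4735,.3159]
  print((proj("side",np.c_[P,[z]*3])-[170,120])*5)
P=np.array([(-.069,-.05),(.069,-.05),(.069,.05)])@R.T+[.474,.3167]
print("tray rim",(proj("side",np.c_[P,[.016]*3])-[170,120])*5)
E
```

```text
[[171.3867 250.0536]
 [368.9857 277.4923]
 [407.9988 224.3464]]
[[170.8803 241.3295]
 [368.9377 268.6037]
 [408.0415 215.8242]]
tray rim [[137.6615 320.3602]
 [388.8645 357.761 ]
 [443.2142 275.3266]]
```

>>> jog_arm --deltas '[[[-1,0,0.05,-1.5,0],[-1,0,0,-1.2,0],[-1,0,0,-0.7,0],[-1,0,0,-0.4,0],[-1,0,0,-0.3,0],[-1,0,0,0,0]]]'

```text
time_s: 16.52
tcp_pos: [0.4737, 0.3176, 0.0704]
eef_rot: [180.0, 0.0, -14.0]
contact_force: [0.3, 0.5, -3.6]
gripper_width: 0.0552
gripper_force: 40.0
```

>>> jog_arm --deltas '[[[-1,0,0,-0.3,0],[-1,0,0,-0.15,0],[-1,0,0,0,0]]]'

```text
time_s: 16.9
tcp_pos: [0.4737, 0.3175, 0.066]
eef_rot: [180.0, 0.0, -14.0]
contact_force: [-0.4, -0.6, -3.4]
gripper_width: 0.0557
gripper_force: 40.0
```

>>> jog_arm --deltas '[[[-1,0,0,-0.15,0],[-1,0,0,-0.1,0],[-1,0,0,0,0]]]'

```text
time_s: 17.27
tcp_pos: [0.4738, 0.3176, 0.0657]
eef_rot: [-180.0, -0.0, -14.0]
contact_force: [-7.2, -4.4, 16.6]
gripper_width: 0.0558
gripper_force: 40.0
```

>>> jog_arm --deltas '[[[-1,0,0,0.15,0],[1,0,0,0,0],[1,0,0,0,0],[1,0,0,0,0],[1,0,0,0,0],[1,0,0,0,0],[1,0,0,0,0],[1,0,0,0,0]]]'

```text
time_s: 18.27
tcp_pos: [0.4737, 0.3175, 0.065]
eef_rot: [180.0, 0.0, -14.0]
contact_force: [0.3, 0.2, -0.5]
gripper_width: 0.0873
gripper_force: 0.0
```

>>> jog_arm --deltas '[[[1,0,0,2,0],[1,0,0,4,0],[1,0,0,4,0],[1,0,0,4,0],[1,0,0,0,0],[1,0,0,0,0]]]'

```text
time_s: 19.02
tcp_pos: [0.4734, 0.3173, 0.2046]
eef_rot: [180.0, 0.0, -14.0]
contact_force: [-0.1, -0.4, -0.1]
gripper_width: 0.0875
gripper_force: 0.0
```

```bash
python3 - <<'E'
from h import *
s=r.capture("side")
cv2.imwrite("pics/c6.png",cv2.resize(s[110:290,150:340],None,fx=3.2,fy=3.2,interpolation=2))
E
```

```text
(no output)
```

View pics/c6.png

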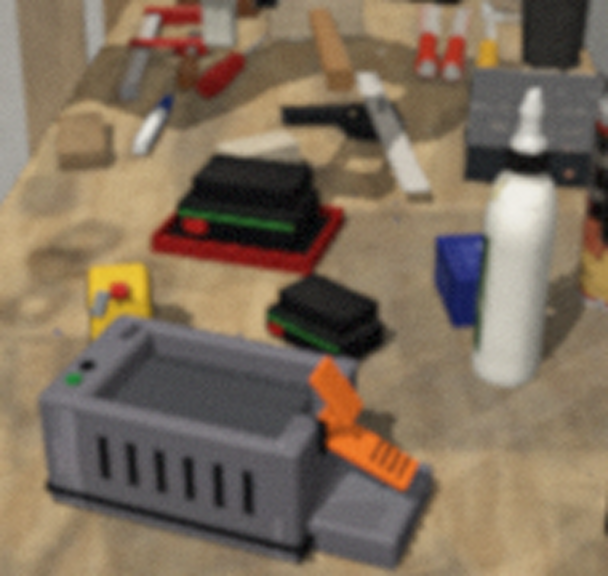

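The battery lies flat in the tray at about (250,205) and the dock is empty. The catch is still tipped at (350,410), and the offcut lies flat behind the tray at (260,147). Glue bottle, measure and box are where they were.

```bash
python3 -c "
from plant import r
print(r.close_job())"
```

```text
the job is handed in; nothing more can be done
None
```

I handed the job in at about 19 s: the battery lies flat in the tray, the offcut is on the worktop, the catch is still tipped over, and the glue bottle, tape measure and box are undisturbed; the hand-in returned no verdict.

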